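# Hold a glass-guard post in its clamp for fastening

## Task

We are putting up the counter's glass guard: take the taller of the two steel posts out of the wooden block and stand it upright in the foot socket of the clamp bracket, with its glass slot parallel to the bracket's back column. Then, still gripping it, press it back into the black sprung V jaw with a steady push of about 10 N, which takes the jaw a little under half of its travel, never to its stop, and keep that up for at least two seconds and after: I will close the strap over it, so your program finishes while still gripping the post and pressing it there. Leave everything else on the counter as it stands.

Things in the scene. Friction and masses are not known exactly. Their poses are not given: they have to be found in the camera images.
- tall_post: The post to mount, 192 mm tall, 0.25 kg: steel tube 22 mm thick with a chamfered black foot and a slotted steel glass clip on top. Origin at the centre of the foot's underside, z up the post. It stands loosely in a round hole of the wooden block, at a yaw of its own.
- tall_post_clip (a point): Point in the middle of the tall post's glass clip, on the axis 172 mm above the foot. The clip is a block 28 x 28 mm and 45 mm high (147 to 192 mm above the foot) with a 10 mm wide, 30 mm deep slot open at the top, running along the post's own y. It can be gripped across its y faces (the slot's ends, 28 mm apart).
- short_post: A second post of the same make, but only 125 mm tall (its clip would foul the jaw); stays in the wooden block. Origin at the centre of the foot's underside.
- post_block: Fixed wooden block 70 x 190 x 50 mm with three round holes 25 mm wide and 40 mm deep in a row along its y, 60 mm apart; the posts stand in the two outer holes, either way round, feet 10 mm above the counter (so the short post reaches to 135 mm). Origin at the centre of its underside.
- bracket: Fixed steel clamp bracket. Origin on the counter below the middle of its foot socket; +x points from its open front, away from the robot, to its back column (70 mm wide, 152 mm high, 46 to 58 mm behind the socket's middle), y runs along the column. Two cheeks flank the jaw at y = +-30 to 35 mm, from x = 2 mm back, z 118 to 142 mm. Nothing stands above the socket in front of the jaw.
- socket_floor (a point): Middle of the floor of the bracket's foot socket, 8 mm above the counter. The socket is an upright rectangular hole 34 mm along the bracket's x and 26 mm along its y, rim 30 mm above the counter. The post's foot slides back over the floor as the post is pressed into the jaw; the harder it is pushed down, the more it drags.
- strap_end (a point): Free end of the clamp strap, swung open: it sticks out from the bracket to +y (110 mm from the middle), z 117 to 144 mm. On the other side a bolt with a wing nut sticks out to 70 mm at the same height. Both stay as they are.
- jaw (a joint): Travel of the sprung jaw along the bracket's +x in m: 0 at rest (out), 0.012 at its stop. Springs push it out with 4 N at the start and 1.2 N more for each mm (10 N at 5 mm).
- jaw_face (a point): Bottom of the jaw's upright V groove (130 degrees, z 115 to 145 mm); moves with the jaw, along the bracket's +x. With the jaw at rest, an upright post in the groove has its axis 2 mm in front (bracket -x) of the socket's middle; a post set down with its axis 2 to 6 mm in front of the middle clears the jaw.
- card_glass: Bystander: thick tumbler holding small cards, 80 x 104 x 130 mm. Origin under its centre.
- jar_capers: Bystander: preserve jar with a pale lid and green contents, 69 mm wide, 80 mm high. Origin under its centre.
- jar_honey: Bystander: preserve jar with a yellow lid, 67 mm wide, 85 mm high. Origin under its centre.
- brass_weight_1: Bystander: the largest of a row of brass scale weights, 44 mm wide, 50 mm high. Origin under its centre.
- brass_weight_2: Bystander: the second brass scale weight, 34 mm wide, 40 mm high. Origin under its centre.
- screwdriver: Bystander: the fitter's screwdriver, 180 mm long, lying on the counter in front of the bracket.
Mind the look-alikes: they are no part of the job. Leave any yellow look-alike of the tall_post alone.

How it is judged (in metres and radians):
On the way, in this order (a step that is already met when the one before it is completed fails the run):
1. the taller post is gripped and lifted clear of the wooden block (z of tall_post in the frame of post_block above 0.052 m and contact force between the fingers and tall_post above 1 N), for 0.1 s.
2. the post, still gripped, stands with its foot down in the bracket's socket and is pressed into the jaw with a steady 6 to 16 N for two seconds (horizontal distance between tall_post and socket_floor below 0.01 m and z of tall_post in the frame of bracket below 0.013 m and angle between tall_post's own z axis and vertical below 0.12 rad and value of joint jaw between 0.002 and 0.0095 m and contact force between tall_post and jaw between 6 and 16 N and contact force between the fingers and tall_post above 1 N), for 2 s.
At the end, for the whole second after the job is handed in: The taller post is still gripped and stands still in the bracket's socket, its foot no more than 5 mm above the socket's floor, upright within 4.5 degrees, its glass slot parallel to the back column within 11 degrees, pressed into the jaw with 6 to 16 N so that the jaw stands 2 to 9.5 mm in (value of joint jaw between 0.002 and 0.0095 m and contact force between tall_post and jaw between 6 and 16 N and contact force between the fingers and tall_post above 1 N and horizontal distance between tall_post and socket_floor below 0.01 m and z of tall_post in the frame of bracket below 0.013 m and angle between tall_post's own z axis and vertical below 0.08 rad and angle between the x axis of tall_post and the x axis of bracket, either way round below 0.2 rad and linear speed of tall_post below 0.02 m/s); the arm keeps its last pose, push and grip.
It fails at once if the jaw is driven against its stop or rammed (value of joint jaw above 0.0115 m or contact force between tall_post and jaw above 30 N).
It fails at once if the shorter post is moved (distance of short_post from where it was at the start of the episode above 0.015 m).
It fails at once if a bystander is disturbed (distance of any of card_glass, jar_capers, jar_honey, brass_weight_1, brass_weight_2 from where it was at the start of the episode above 0.015 m or distance of screwdriver from where it was at the start of the episode above 0.02 m).
It also fails if it takes over 51 s, if anything falls off the work surface, if the arm or the gripper's body presses on something with over 40 N, if the wrist force passes 120 N, or if a joint passes its speed limit or range.

## Robot

A 6-joint arm with a two-finger parallel gripper is mounted at the origin on a cart in front of the work surface, level with it; the furniture and walls round the work are solid. World frame = base frame: x ahead of the robot, y to its left, z up, the work surface at z = 0. Lengths are in mm, angles in rad, forces in N, time in s.
With the tool pointing down it reaches from about 350 to 925 mm from the base axis. Payload 6.4 kg.
Tool frame: the origin (TCP) lies at the very end of the fingers, on their centre line; the grasp point (between the pads) lies 19 mm behind it; z points along the fingers, y is the line along which they close (so a half turn about z gives the same grasp; the last joint's range is limited). The gripper opens to 94 mm and grips with 3 to 60 N. Pads are 16 mm wide; open, the fingers measure 119 mm over their backs; the gripper's body (75 mm by 177 mm) begins 78 mm behind the grasp point.
Start: joints at [1.175, 0.245, 1.558, -0, 1.339, -0.174], TCP at [142.987, 634.089, 205.455] pointing down, gripper open.
Joint ranges: [-3.13, 3.13], [-1.02, 2.26], [0.13, 2.54], [-0.95, 4.09], [0.21, 2.88], [-2.74, 2.74]. Speed limits (rad/s): [2.57, 2.57, 3.14, 3.14, 3.14, 3.14].

## Interface

Orientations are given as a 3x3 rotation matrix whose columns are the frame's x, y, z axes.
In Python, from workcell import r gives the robot as it stands.
- The arm moves only by the tool send_rows, never from a script. Its argument "commands" is a list of rows, each a list of 3 entries, a list of its own where there are three numbers: the turn, a rotation vector about the tool's x, y, z in degrees, then the shift along the tool's x, y, z in cm, then the opening, from 0 (shut) to 1 (fully open). In form: [[[rx, ry, rz], [x, y, z], claw], ...]. A call has exactly 10 rows; each row shifts and turns the commanded pose from where the row before left it, along the tool's axes as they then stand; what a row does not reach is not made up. A row lasts 1/8 s, in which the tool goes at most 62.5 mm and 10.7 degrees, less where a joint would pass 70% of its speed; a pose out of reach is approached as far as the arm can. A call is refused whole if a number of a shift passes 6.25 or a number of a turn 10.7, either way. A call with a gripper value outside its range is refused whole. The fingers move at their own pace and stop on an object; "grip_force" is the grip in N (left out, the last holds). Time passes only in rows, so rows that do not move let the fingers close, or fill a call up. It gives the time, the measured TCP pose, the force, the opening and the grip force at its end, in the units of the state.
- r.read_state(): the state, without advancing time (a new reading comes with each control period).
- r.read_camera(name): name is "scene" or "top" or "wrist"; returns a dict with "image" (400x640x3 uint8, red, green, blue), "intrinsics" (3x3 intrinsics, pixels), "world_from_camera" (4x4, takes a point from camera to world coordinates). Camera axes: x right, y up, looking along -z (the intrinsics and any distortion apply to the point x, -y, -z); pixel columns grow to the right and rows downward; lengths in mm; the calibration is good to about 2 mm. A picture is of the moment at which its call begins. There is no depth.
- r.close_job(): hands the job in; it is judged then, once.
The state is a dict: "time_s": time; "joint_positions": joint angles; "joint_vel": joint speeds; "tau": joint torques, N m; "tool_pos": TCP position; "eef_rot": TCP orientation; "ft_force": force on the tool from outside, world axes, zero at the start; "ft_torque": the same for the moment, N m; "width": finger opening in mm; "grip_force": force on a finger pad.
Only numpy, scipy, OpenCV 4.12 (cv2) and the standard library are available. Lean on these libraries where they do the work, as an engineer would, in place of code of your own. Each camera call takes 0.05 s, during which the arm holds its last target. There are 200 camera calls.

## Working session

There is one attempt and no reset: what is moved stays moved. The work goes in short steps, Python scripts to look and compute and a tool call to move; the robot and the scene stay as the last step left them, time stands still between calls to the robot, and variables do not carry over. Pictures are saved under pics/ and viewed, at most 10 in all, crops included, and the job is handed in when it is done.

Besides the shell and the picture viewer there is one more tool, called as a command line: name --argument value ..., lists and objects as JSON in quotes. send_rows: Moves the arm, as the interface text tells. Its arguments: {"type":"object","properties":{"commands":{"type":"array"},"grip_force":{"type":"number"}},"required":["commands"]}

```bash
mkdir -p pics; ls
python3 - <<'E'
from workcell import r
import cv2,numpy as np
s=r.read_state();print({k:np.round(v,3).tolist() for k,v in s.items()})
for n in ("scene","top"):
    c=r.read_camera(n);cv2.imwrite(f"pics/{n}0.png",c["image"][:,:,::-1]);print(n,c["intrinsics"],np.round(c["world_from_camera"],3),[k for k in c])
E
```

```text
pics
{'time_s': 0.0, 'joint_positions': [1.175, 0.246, 1.559, -0.0, 1.339, -0.174], 'joint_vel': [-0.001, 0.0, 0.0, 0.0, 0.001, -0.001], 'tau': [-0.002, -41.584, -31.46, 0.068, 0.033, -0.0], 'tool_pos': [142.777, 633.523, 204.385], 'eef_rot': [[-0.975, 0.22, -0.001], [0.22, 0.975, -0.002], [0.0, -0.002, -1.0]], 'ft_force': [0.343, 0.816, 0.997], 'ft_torque': [-0.045, -0.037, 0.002], 'grip_force': 0.0, 'width': 93.979}
scene [[383.83447823   0.         323.70377588]
 [  0.         383.83447823 201.83214192]
 [  0.           0.           1.        ]] [[-8.86000e-01  3.43000e-01 -3.12000e-01  2.23701e+02]
 [-4.64000e-01 -6.65000e-01  5.85000e-01  6.61201e+02]
 [-7.00000e-03  6.63000e-01  7.49000e-01  8.52057e+02]
 [ 0.00000e+00  0.00000e+00  0.00000e+00  1.00000e+00]] ['image', 'intrinsics', 'world_from_camera']
top [[377.16834758   0.         315.70437747]
 [  0.         377.16834758 202.12814041]
 [  0.           0.           1.        ]] [[ 2.100000e-02  9.890000e-01 -1.440000e-01  3.915980e+02]
 [-1.000000e+00  2.200000e-02  7.000000e-03  1.041450e+02]
 [ 1.000000e-02  1.430000e-01  9.900000e-01  1.242484e+03]
 [ 0.000000e+00  0.000000e+00  0.000000e+00  1.000000e+00]] ['image', 'intrinsics', 'world_from_camera']
```

View pics/scene0.png

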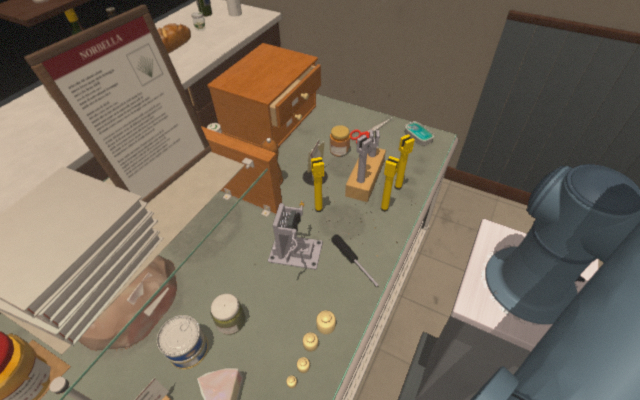

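View pics/top0.png

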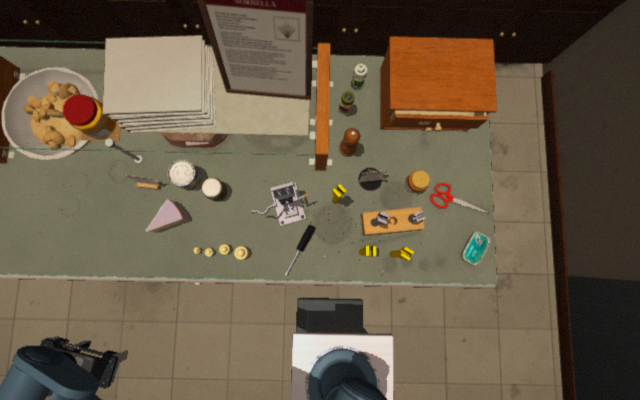

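The scene picture shows the wooden block at (366,173) with two steel posts, near (362,150) and (376,140), and the bracket at (293,240). The three yellow look-alikes are at (318,185), (390,180) and (404,160). The top picture has the block at (393,221), its posts at (383,218) and (417,216), the bracket at (289,203) and the screwdriver at (300,250). I'll enlarge the block and bracket in one crop.

Run:
```python
import cv2,numpy as np
a=cv2.imread("pics/scene0.png");b=cv2.imread("pics/top0.png")
f=lambda i,x,y,w,h:cv2.resize(i[y:y+h,x:x+w],(400,300),interpolation=cv2.INTER_CUBIC)
cv2.imwrite("pics/crop1.png",np.vstack([np.hstack([f(a,335,120,100,75),f(b,355,190,80,60)]),np.hstack([f(a,250,195,100,75),f(b,245,170,80,60)])]))
```

```text
(no output)
```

View pics/crop1.png

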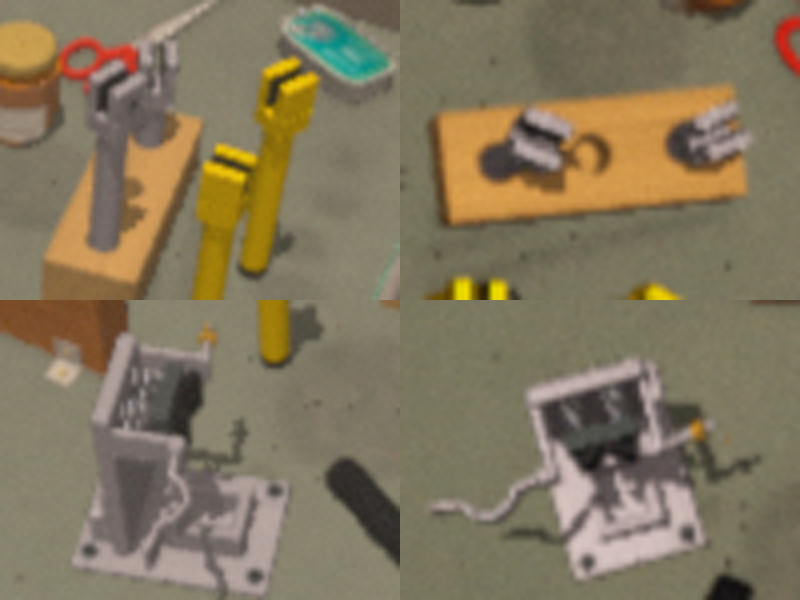

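Top row of the crop: the steel post in the left hole, top (383,217) / scene (362,150), has a long tube and its clip leans well away from its hole. The one in the right hole, top (417,216) / scene (376,140), is short. Three yellow look-alikes stand outside the block. So the left steel post is the tall one. Bottom row: the bracket's column is at the back and its socket sits near top (291,212). The free strap is on the left (+y) and the wing nut on the right. Next I'll measure.

```bash
cat > h.py <<'E'
import numpy as np,cv2
from workcell import r
def ray(c,u,v):
    K=c["intrinsics"];M=np.array(c["world_from_camera"]);d=np.linalg.inv(K)@[u,v,1]
    d=M[:3,:3]@(d*[1,-1,-1]);return M[:3,3],d
def onz(c,u,v,z):
    o,d=ray(c,u,v);return np.round(o+d*(z-o[2])/d[2],1)
def proj(c,p):
    K=c["intrinsics"];M=np.linalg.inv(np.array(c["world_from_camera"]));q=(M@[*p,1])[:3]*[1,-1,-1];q=K@q;return np.round(q[:2]/q[2],1)
def tri(c1,p1,c2,p2):
    A=np.zeros((3,3));b=np.zeros(3)
    for c,p in((c1,p1),(c2,p2)):
        o,d=ray(c,*p);d=d/np.linalg.norm(d);P=np.eye(3)-np.outer(d,d);A+=P;b+=P@o
    return np.round(np.linalg.solve(A,b),1)
E
python3 - <<'E'
from h import *
S=r.read_camera("scene");T=r.read_camera("top")
cs=lambda x,y:(335+x/4,120+y/4); ct=lambda x,y:(355+(x-400)/5,190+y/5)
bs=lambda x,y:(250+x/4,195+(y-300)/4); bt=lambda x,y:(245+(x-400)/5,170+(y-300)/5)
print("clip top z202",onz(T,*ct(542,137),202),onz(S,*cs(115,85),202),"tri",tri(S,cs(115,85),T,ct(542,137)))
print("hole z50 (post at block top)",onz(T,*ct(497,160),50),onz(S,*cs(103,245),50))
a=onz(T,*ct(520,115),202);b=onz(T,*ct(570,132),202);print("slot edge",a,b,b-a,np.degrees(np.arctan2(*(b-a)[1::-1])))
a=onz(T,*ct(518,150),202);b=onz(T,*ct(560,168),202);print("slot edge",a,b,b-a,np.degrees(np.arctan2(*(b-a)[1::-1])))
print("short clip z135",onz(T,*ct(715,132),135))
a=onz(T,*bt(530,390),152);b=onz(T,*bt(645,360),152);print("column top",a,b,b-a,np.degrees(np.arctan2(*(a-b)[1::-1]))-90)
a=onz(T,*bt(587,563),8);b=onz(T,*bt(687,533),8);print("bolts",a,b,np.degrees(np.arctan2(*(a-b)[1::-1]))-90)
print("socket",onz(T,*bt(632,508),30),onz(S,*bs(217,522),30))
for n,p in dict(y1=(338,200),y2=(372,253),y3=(402,258)).items(): print(n,onz(T,*p,100))
print("yellow feet",[onz(S,*p,0) for p in((319,208),(386,208),(400,187))])
E
```

```text
clip top z202 [504.  -92.2 202. ] [500.1 -83.2 202. ] tri [504.6 -94.2 192.3]
hole z50 (post at block top) [505.1 -92.2  50. ] [499.4 -86.4  50. ]
slot edge [516. -80. 202.] [ 507.1 -107.8  202. ] [ -8.9 -27.8   0. ] -107.75214953933356
slot edge [496.4 -78.9 202. ] [ 486.9 -102.1  202. ] [ -9.5 -23.2   0. ] -112.26825365464876
short clip z135 [ 516.4 -207.4  135. ]
column top [588.8 228.2 152. ] [608.3 161.3 152. ] [ 19.5 -66.9   0. ] 16.250338033790413
bolts [500.5 202.9   8. ] [521.7 137.9   8. ] 18.063936009926138
socket [534.8 173.3  30. ] [533.6 190.1  30. ]
y1 [565.5  27.7 100. ]
y2 [406.7 -76.6 100. ]
y3 [ 393.7 -166.8  100. ]
yellow feet [array([580.3,  23.2,   0. ]), array([406.5, -66.6,  -0. ]), array([ 399.7, -165.5,    0. ])]
```

send_rows --commands '[[[0, 0, 0], [-3.2, -3.9, -1.5], 1], [[0, 0, 0], [-3.2, -3.9, -1.5], 1], [[0, 0, 0], [-3.2, -3.9, -1.5], 1], [[0, 0, 0], [-3.2, -3.9, -1.5], 1], [[0, 0, 0], [-3.2, -3.9, -1.5], 1], [[0, 0, 0], [-3.2, -3.9, -1.5], 1], [[0, 0, 0], [-3.2, -3.9, -1.5], 1], [[0, 0, 0], [-3.2, -3.9, -1.5], 1], [[0, 0, 0], [-3.2, -3.9, -1.5], 1], [[0, 0, 0], [-3.2, -3.9, -1.5], 1]]' --grip_force 50

```text
time_s: 1.45
tool_pos: [369.7, 181.7, 356.0]
eef_rot: [[-0.976, 0.22, 0.001], [0.22, 0.976, 0.0], [-0.001, 0.0, -1.0]]
ft_force: [0.8, 0.9, -0.7]
width: 94.2
grip_force: 0.0
```

send_rows --commands '[[[0, 0, 0], [-3.2, -3.9, 0], 1], [[0, 0, 0], [-3.2, -3.9, 0], 1], [[0, 0, 0], [-3.2, -3.9, 0], 1], [[0, 0, 0], [-3.2, -3.9, 0], 1], [[0, 0, 0], [-3.2, -3.9, 0], 1], [[0, 0, 0], [-3.2, -3.9, 0], 1], [[0, 0, 3.5], [0, 0, 0], 1], [[0, 0, 3.5], [0, 0, 0], 1], [[0, 0, 0], [0, 0, 0], 1], [[0, 0, 0], [0, 0, 0], 1]]'

```text
time_s: 2.7
tool_pos: [505.1, -87.1, 355.4]
eef_rot: [[-0.942, 0.336, -0.0], [0.336, 0.942, 0.0], [0.0, -0.0, -1.0]]
ft_force: [-0.3, 0.4, -0.0]
width: 94.3
grip_force: 0.0
```

Run:
```python
from h import *
s=r.read_state();print({k:np.round(s[k],3).tolist() for k in("time_s","tool_pos","eef_rot","ft_force","joint_positions")})
c=r.read_camera("wrist");cv2.imwrite("pics/w1.png",c["image"][:,:,::-1]);print(c["intrinsics"],np.round(c["world_from_camera"],3))
for z in(202,50):print(proj(c,[504,-92,z]))
```

```text
{'time_s': 2.7, 'tool_pos': [505.084, -87.121, 355.411], 'eef_rot': [[-0.942, 0.336, -0.0], [0.336, 0.942, 0.0], [0.0, -0.0, -1.0]], 'ft_force': [-0.259, 0.371, -0.037], 'joint_positions': [-0.392, -0.168, 1.714, -0.0, 1.596, -1.62]}
[[339.29436062   0.         324.91641214]
 [  0.         339.29436062 197.0678647 ]
 [  0.           0.           1.        ]] [[ 3.36000e-01 -9.17000e-01 -2.14000e-01  4.43992e+02]
 [ 9.42000e-01  3.27000e-01  7.70000e-02 -6.59770e+01]
 [-0.00000e+00 -2.27000e-01  9.74000e-01  5.34702e+02]
 [ 0.00000e+00  0.00000e+00  0.00000e+00  1.00000e+00]]
[320.7 185. ]
[322.  164.6]
```

View pics/w1.png

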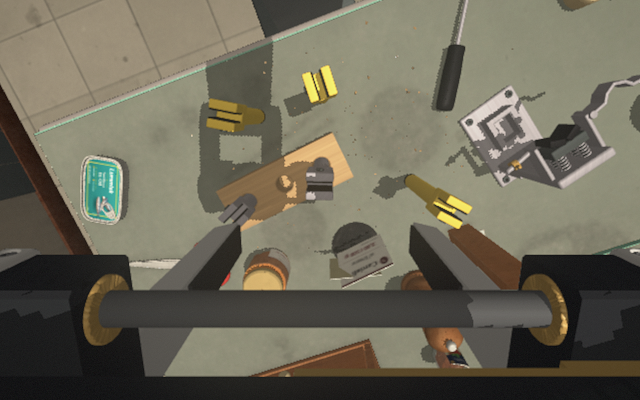

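Wrist picture: the tall post's clip is at (319,185), where I predicted it, with its slot nearly along the image's horizontal (the fingers' line). The short post is at (238,208), and the bracket is at upper right with its socket near (505,128). I'll enlarge both to read the yaws.

Run:
```python
import cv2,numpy as np
a=cv2.imread("pics/w1.png")
f=lambda x,y,w,h:cv2.resize(a[y:y+h,x:x+w],(400,400),interpolation=cv2.INTER_CUBIC)
cv2.imwrite("pics/crop2.png",np.hstack([f(295,160,50,50),f(450,70,160,160)]))
```

```text
(no output)
```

View pics/crop2.png

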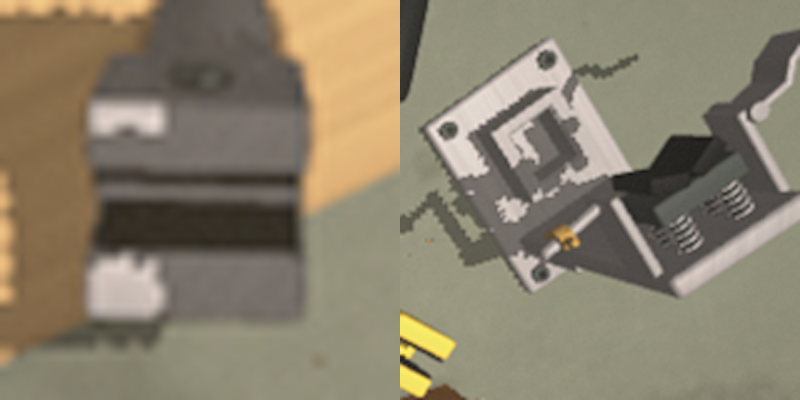

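The slot is tilted about 2° down to the right, with its clip-top centre at pixel (319.8,186.4). The bracket's bolts in the wrist image are at (469.6,122), (508.8,94) and (506,178.8), and the socket rim is near (503,128). I'll compute the positions.

Run:
```python
from h import *
c=r.read_camera("wrist")
print("clip",onz(c,319.8,186.4,202))
w=lambda x,y,z:onz(c,450+(x-400)/2.5,70+y/2.5,z)
B=[w(449,130,5),w(547,60,5),w(540,272,5)];print(B,[np.linalg.norm(B[0]-b) for b in B[1:]])
for a,b in((0,1),(0,2)):print(np.degrees(np.arctan2(*(B[b]-B[a])[1::-1])))
print("sock rim corners",[w(x,y,30) for x,y in((470,125),(545,88),(512,200),(590,150))])
print("column top",w(675,290,152),w(800,205,152),"cheek tops",w(617,202,142),w(660,275,142),w(750,135,142))
```

```text
clip [505.1 -93.3 202. ]
[array([523.8, 139.5,   5. ]), array([503.6, 204.7,   5. ]), array([628.7, 172.3,   5. ])] [np.float64(68.25745380542696), np.float64(109.90837092778702)]
107.21381500297974
17.36335417040266
sock rim corners [array([521.4, 141.9,  30. ]), array([515.6, 187.5,  30. ]), array([572., 155.,  30.]), array([558.8, 204.5,  30. ])]
column top [606.5 162.7 152. ] [586.7 222.9 152. ] cheek tops [560.7 151.3 142. ] [601.3 163.4 142. ] [551.  214.1 142. ]
```

send_rows --commands '[[[0, 0, 0], [1.1, 3.0, 0], 1], [[0, 0, 0], [1.1, 3.0, 0], 1], [[0, 0, 0], [1.1, 3.0, 0], 1], [[0, 0, 0], [1.1, 3.0, 0], 1], [[0, 0, 0], [1.1, 3.0, 0], 1], [[0, 0, 0], [1.1, 3.0, 0], 1], [[0, 0, 0], [1.1, 3.0, 0], 1], [[0, 0, 0], [1.1, 3.0, 0], 1], [[0, 0, 0], [0, 0, 0], 1], [[0, 0, 0], [0, 0, 0], 1]]'

```text
time_s: 4.05
tool_pos: [503.2, 167.9, 355.4]
eef_rot: [[-0.941, 0.337, -0.0], [0.337, 0.941, -0.0], [-0.0, -0.0, -1.0]]
ft_force: [0.0, -0.1, 1.3]
width: 94.4
grip_force: 0.0
```

Run:
```python
from h import *
c=r.read_camera("wrist");im=c["image"][:,:,::-1]
u,v=proj(c,[545,177,60]).astype(int);print(u,v)
x0,y0=max(u-60,0),max(v-75,0);k=im[y0:y0+150,x0:x0+120];print(x0,y0)
cv2.imwrite("pics/w2.png",cv2.resize(k,None,fx=4,fy=4,interpolation=cv2.INTER_CUBIC))
```

```text
341 190
281 115
```

View pics/w2.png

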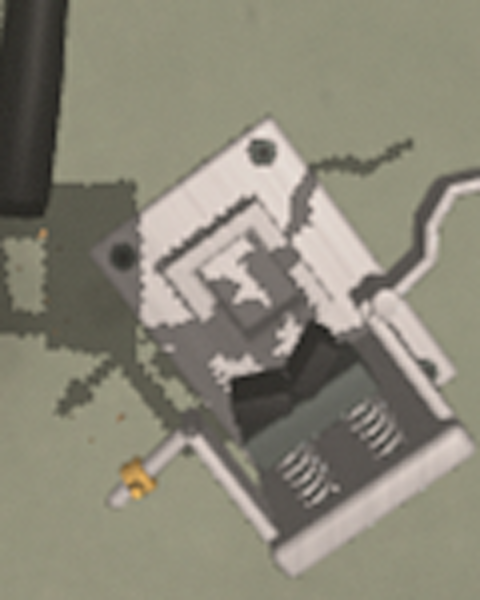

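The bracket crop shows the socket hole with corners near (197,268), (243,232), (300,297) and (252,335), and the V groove's bottom at (293,370). The column top's front edge runs (275,545)–(455,425), and the bolts are at (123,257) and (262,151).

Run:
```python
from h import *
c=r.read_camera("wrist")
w=lambda x,y,z:onz(c,281+x/4,115+y/4,z)
a=np.radians(17.3);X=np.array([np.cos(a),np.sin(a),0]);Y=np.array([-X[1],X[0],0])
H=[w(x,y,30) for x,y in((197,268),(243,232),(300,297),(252,335))];print("hole",H,np.mean(H,0),[round(float(np.linalg.norm(H[i]-H[i-1])),1) for i in range(4)])
C=[w(275,545,152),w(455,425,152)];C2=[w(290,575,152),w(472,450,152)]
for n,q,d in(("front",C,46),("back",C2,58)):
  print(n,q,np.linalg.norm(q[0]-q[1]),"yaw",np.degrees(np.arctan2(*(q[1]-q[0])[1::-1]))-90,"centre",np.mean(q,0)-d*X)
B=[w(123,257,5),w(262,151,5)];print("bolts",B,np.degrees(np.arctan2(*(B[1]-B[0])[1::-1]))-90, np.mean(B,0))
v=w(293,370,145);print("vee",v)
# post axis (r=11) in a 130deg V: axis 11/sin65=12.1 in front of bottom; axis at x=-2 -> bottom x=+10.1
print("centre from vee",v-10.1*X)
print("rim front", [w(160,265,30),w(253,200,30)],)
```

```text
hole [array([533.8, 164.2,  30. ]), array([526.7, 185.1,  30. ]), array([557.6, 197.3,  30. ]), array([565.4, 175.3,  30. ])] [545.875 180.475  30.   ] [33.5, 22.1, 33.2, 23.3]
front [array([599.4, 164. , 152. ]), array([581.6, 226. , 152. ])] 64.50457348126564 yaw 16.01860171225394 centre [546.58100322 181.32075579 152.        ]
back [array([610.1, 165.2, 152. ]), array([590.7, 228.5, 152. ])] 66.20611754211238 yaw 17.039102366097595 centre [545.02387363 179.6022573  152.        ]
bolts [array([524.3, 136.9,   5. ]), array([503.3, 202.3,   5. ])] 17.801872051490832 [513.8 169.6   5. ]
vee [551.6 186.4 145. ]
centre from vee [541.95691593 183.39651377 145.        ]
rim front [array([528. , 151.5,  30. ]), array([516.5, 192.6,  30. ])]
```

send_rows --commands '[[[0, 0, 0], [-1.12, -3.06, 0], 1], [[0, 0, 0], [-1.12, -3.06, 0], 1], [[0, 0, 0], [-1.12, -3.06, 0], 1], [[0, 0, 0], [-1.12, -3.06, 0], 1], [[0, 0, 0], [-1.12, -3.06, 0], 1], [[0, 0, 0], [-1.12, -3.06, 0], 1], [[0, 0, 0], [-1.12, -3.06, 0], 1], [[0, 0, 0], [-1.12, -3.06, 0], 1], [[0, 0, 2], [0, 0, 4.0], 1], [[0, 0, 0], [0, 0, 4.0], 1]]'

```text
time_s: 5.4
tool_pos: [504.9, -93.9, 275.0]
eef_rot: [[-0.928, 0.372, 0.001], [0.372, 0.928, -0.001], [-0.002, -0.0, -1.0]]
ft_force: [-0.1, -0.4, 0.3]
width: 94.1
grip_force: 0.0
```

send_rows --commands '[[[0, 0, 0], [0, 0, 4.0], 1], [[0, 0, 0], [0, 0, 3.2], 1], [[0, 0, 0], [0, 0, 2.5], 1], [[0, 0, 0], [0, 0, 1.5], 1], [[0, 0, 0], [0, 0, 0], 1], [[0, 0, 0], [0, 0, 0], 1], [[0, 0, 0], [0, 0, 0], 1], [[0, 0, 0], [0, 0, 0], 1], [[0, 0, 0], [0, 0, 0], 1], [[0, 0, 0], [0, 0, 0], 1]]'

```text
time_s: 6.65
tool_pos: [505.1, -92.3, 163.6]
eef_rot: [[-0.929, 0.37, 0.0], [0.37, 0.929, -0.0], [-0.0, -0.0, -1.0]]
ft_force: [0.7, -0.1, -0.1]
width: 93.8
grip_force: 0.0
```

Run:
```python
from h import *
c=r.read_camera("wrist");im=c["image"][:,:,::-1];print(proj(c,[505.1,-93.3,202]), proj(c,list(r.read_state()["tool_pos"][:2])+[202]))
cv2.imwrite("pics/w3.png",im)
```

```text
[324.3 266.9] [326.4 266.2]
```

View pics/w3.png

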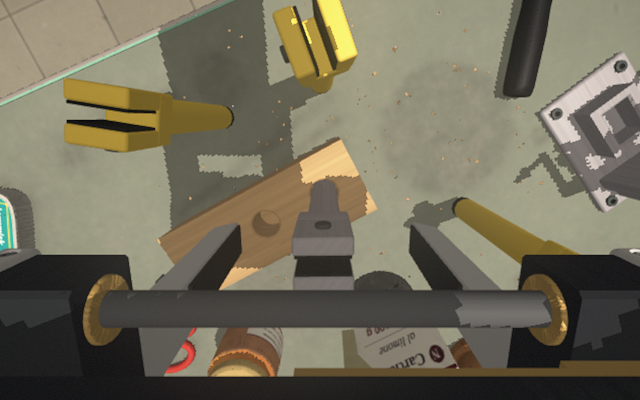

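The clip sits centred between the fingers at (324,266) with its slot level along their line. Closing on it.

send_rows --commands '[[[0, 0, 0], [0, 0, 0], 0], [[0, 0, 0], [0, 0, 0], 0], [[0, 0, 0], [0, 0, 0], 0], [[0, 0, 0], [0, 0, 0], 0], [[0, 0, 0], [0, 0, 0], 0], [[0, 0, 0], [0, 0, 0], 0], [[0, 0, 0], [0, 0, 0], 0], [[0, 0, 0], [0, 0, 0], 0], [[0, 0, 0], [0, 0, 0], 0], [[0, 0, 0], [0, 0, 0], 0]]' --grip_force 55

```text
time_s: 7.95
tool_pos: [505.1, -92.3, 163.5]
eef_rot: [[-0.929, 0.37, 0.0], [0.37, 0.929, -0.0], [-0.0, -0.0, -1.0]]
ft_force: [-0.1, 0.4, -0.2]
width: 27.8
grip_force: 54.9
```

send_rows --commands '[[[0, 0, 0], [0, 0, -1.5], 0], [[0, 0, 0], [0, 0, -3.5], 0], [[0, 0, 0], [0, 0, -3.5], 0], [[0, 0, 0], [0, 0, -3.5], 0], [[0, 0, 0], [0, 0, -3.5], 0], [[0, 0, 0], [0.4, 1.6, 0], 0], [[0, 0, 0], [0.8, 3.3, 0], 0], [[0, 0, 0], [0.8, 3.3, 0], 0], [[0, 0, 0], [0.8, 3.3, 0], 0], [[0, 0, 0], [0.8, 3.3, 0], 0]]'

```text
time_s: 9.2
tool_pos: [525.3, 60.8, 316.2]
eef_rot: [[-0.929, 0.369, -0.003], [0.369, 0.929, 0.001], [0.003, -0.001, -1.0]]
ft_force: [0.4, -0.1, -0.6]
width: 27.9
grip_force: 54.9
```

send_rows --commands '[[[0, 0, 0], [0.8, 3.3, 0], 0], [[0, 0, 0], [0.8, 3.3, 0], 0], [[0, 0, 0], [0.8, 3.3, 0], 0], [[0, 0, 0], [0.5, 1.9, 0], 0], [[0, 0, -9.7], [0, 0, 0], 0], [[0, 0, -9.7], [0, 0, 0], 0], [[0, 0, -9.7], [0, 0, 0], 0], [[0, 0, -9.7], [0, 0, 0], 0], [[0, 0, 0], [0, 0, 0], 0], [[0, 0, 0], [0, 0, 0], 0]]'

```text
time_s: 10.45
tool_pos: [542.8, 178.9, 317.9]
eef_rot: [[-0.957, -0.292, -0.001], [-0.292, 0.957, -0.0], [0.001, 0.0, -1.0]]
ft_force: [-0.3, 0.2, -2.4]
width: 27.7
grip_force: 54.9
```

Run:
```python
from h import *
s=r.read_state();p=s["tool_pos"];R=np.array(s["eef_rot"]);print(p,"yaw",np.degrees(np.arctan2(R[1,1],R[0,1])),s["joint_positions"])
d=np.array([542,179.3,p[2]])-p;print("to go in tool axes",R.T@d)
c=r.read_camera("wrist");print("clip expected at",proj(c,[p[0],p[1],p[2]+39]),"foot",proj(c,[p[0],p[1],p[2]-153]),"sock",proj(c,[545.8,180.5,30]))
cv2.imwrite("pics/w4.png",c["image"][:,:,::-1])
```

```text
[542.77451147 178.91644984 317.87995757] yaw 106.95395815269083 [ 1.20115628e-01 -9.70713266e-03  1.63195548e+00 -4.19196715e-05
  1.52029038e+00 -1.74658101e+00]
to go in tool axes [0.62900595 0.59273081 0.00066415]
clip expected at [327.2 267.9] foot [326.  185.2] sock [326.1 168.9]
```

View pics/w4.png

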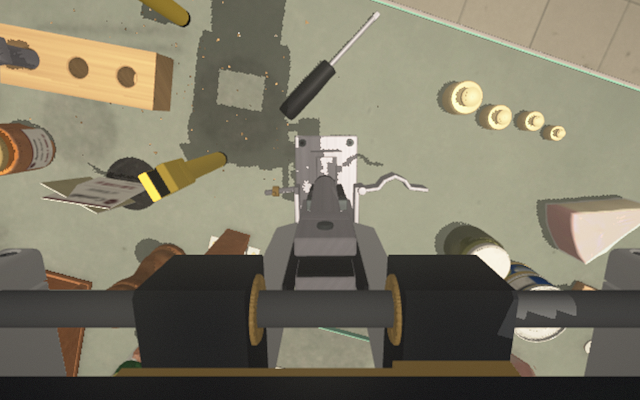

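The post hangs plumb, foot at (324,183), in line with the bracket's bolts at (302,142) and (349,142). Descending to just above the rim for a close look.

send_rows --commands '[[[0, 0, 0], [0.06, 0.05, 2.0], 0], [[0, 0, 0], [0, 0, 2.5], 0], [[0, 0, 0], [0, 0, 2.5], 0], [[0, 0, 0], [0, 0, 2.0], 0], [[0, 0, 0], [0, 0, 1.5], 0], [[0, 0, 0], [0, 0, 1.2], 0], [[0, 0, 0], [0, 0, 0], 0], [[0, 0, 0], [0, 0, 0], 0], [[0, 0, 0], [0, 0, 0], 0], [[0, 0, 0], [0, 0, 0], 0]]'

```text
time_s: 11.75
tool_pos: [542.6, 179.2, 202.1]
eef_rot: [[-0.956, -0.294, 0.001], [-0.294, 0.956, 0.0], [-0.001, -0.0, -1.0]]
ft_force: [1.0, -0.1, -1.8]
width: 27.4
grip_force: 54.9
```

Run:
```python
from h import *
s=r.read_state();p=s["tool_pos"];R=np.array(s["eef_rot"]);print(p,s["ft_force"],"togo",R.T@(np.array([542,179.3,p[2]])-p))
f=lambda c,x,y,w,h,k:cv2.resize(c["image"][y:y+h,x:x+w,::-1],(400,400),interpolation=cv2.INTER_CUBIC)
c=r.read_camera("wrist");u,v=proj(c,[545.8,180.5,30]).astype(int);S=r.read_camera("scene");a,b=proj(S,[545.8,180.5,50]).astype(int)
print("wrist",u-50,v-60,"foot",proj(c,[p[0],p[1],p[2]-153]),"sock",u,v,"scene",a-40,b-40)
print("foot scene",proj(S,[p[0],p[1],p[2]-153]),"sock",proj(S,[545.8,180.5,30]))
cv2.imwrite("pics/w5.png",np.hstack([f(c,u-50,v-60,100,100,4),f(S,a-40,b-40,80,80,5)]))
```

```text
[542.64845384 179.21013423 202.06128842] [ 0.97695468 -0.0562006  -1.75744729] togo [ 0.59340146  0.27648236 -0.00066853]
wrist 276 124 foot [326.  184.9] sock 326 184 scene 261 201
foot scene [302.9 241.8] sock [302. 246.]
```

View pics/w5.png

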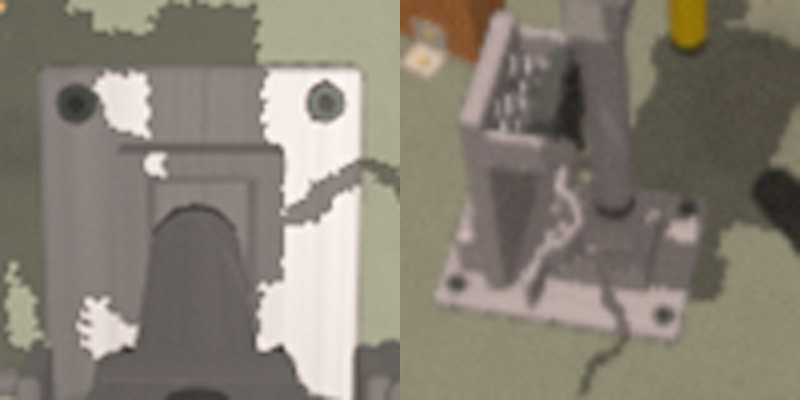

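In the wrist half, the hole's inner rim spans x = 152–252 (middle 202) with its front edge at row 178. The foot is centred at x = 195 with its front bottom near row 207, so it sits about 1.7 mm too far to −y.

Run:
```python
from h import *
c=r.read_camera("wrist");R=np.array(r.read_state()["eef_rot"])
f=onz(c,276+195/4,124+207/4,49);g=onz(c,276+202/4,124+178/4,30)
print(f,g,"foot front minus rim front, tool axes",R.T@(f-g))
```

```text
[533.9 175.2  49. ] [529.1 175.6  30. ] foot front minus rim front, tool axes [ -4.47671452  -1.79459087 -18.99838074]
```

send_rows --commands '[[[0, 0, 0], [0.16, 0.16, 0], 0], [[0, 0, 0], [0, 0, 0], 0], [[0, 0, 0], [0, 0, 0.8], 0], [[0, 0, 0], [0, 0, 0.8], 0], [[0, 0, 0], [0, 0, 0.6], 0], [[0, 0, 0], [0, 0, 0.5], 0], [[0, 0, 0], [0, 0, 0.4], 0], [[0, 0, 0], [0, 0, 0.3], 0], [[0, 0, 0], [0, 0, 0.2], 0], [[0, 0, 0], [0, 0, 0], 0]]' --grip_force 60

```text
time_s: 13.15
tool_pos: [540.5, 180.3, 165.4]
eef_rot: [[-0.956, -0.294, 0.0], [-0.294, 0.956, 0.0], [-0.0, -0.0, -1.0]]
ft_force: [1.8, 0.7, -3.1]
width: 27.4
grip_force: 59.9
```

Run:
```python
from h import *
for i in range(2):
  s=r.read_state();print(s["tool_pos"],s["ft_force"],s["ft_torque"]);c=r.read_camera("wrist")
R=np.array(s["eef_rot"]);p=s["tool_pos"];print("bracket xy of TCP",-(R.T@(p-[545.8,180.5,0]))[0],(R.T@(p-[545.8,180.5,0]))[1])
```

```text
[540.49064264 180.26652133 165.37324625] [ 1.82595212  0.66083984 -3.05720853] [ 0.11743904 -0.55024456 -0.01946331]
[540.47012988 180.27124185 165.35834051] [ 1.78547077 -0.44815935 -2.61256273] [ 0.20159082 -0.63841115 -0.0209735 ]
bracket xy of TCP -5.086750399351279 1.3519611414302195
```

send_rows --commands '[[[0, 0, 0], [0, 0, 0.15], 0], [[0, 0, 0], [0, 0, 0.1], 0], [[0, 0, 0], [0, 0, 0], 0], [[0, 0, 0], [-0.1, 0, 0], 0], [[0, 0, 0], [-0.1, 0, 0], 0], [[0, 0, 0], [-0.1, 0, 0], 0], [[0, 0, 0], [0, 0, 0], 0], [[0, 0, 0], [0, 0, 0], 0], [[0, 0, 0], [0, 0, 0], 0], [[0, 0, 0], [0, 0, 0], 0]]'

```text
time_s: 14.5
tool_pos: [543.2, 181.1, 163.0]
eef_rot: [[-0.956, -0.294, -0.0], [-0.294, 0.956, -0.0], [0.0, -0.0, -1.0]]
ft_force: [-0.1, -0.3, -2.0]
width: 27.2
grip_force: 59.9
```

```bash
cat > f.py <<'E'
from h import *
F=[];P=[];Q=[]
for i in range(3):
  s=r.read_state();F.append(s["ft_force"]);P.append(s["tool_pos"]);Q.append(s["ft_torque"]);r.read_camera("wrist")
R=np.array(s["eef_rot"]);q=R.T@(np.mean(P,0)-[545.8,180.5,0]);f=R.T@np.mean(F,0);m=R.T@np.mean(Q,0)
print("bracket x,y",-q[0],q[1],"z",np.mean(P,0)[2],"force bracket x,y,z",-f[0],f[1],-f[2],"moment tool",m)
E
python3 f.py
```

```text
bracket x,y -2.314935065848709 1.3402195125366574 z 162.97030230732182 force bracket x,y,z -0.1641814030556019 -0.027933193155475093 -2.1007542911075583 moment tool [-0.03214952 -0.01424159  0.01958555]
```

send_rows --commands '[[[0, 0, 0], [-0.05, 0, 0], 0], [[0, 0, 0], [-0.05, 0, 0], 0], [[0, 0, 0], [-0.05, 0, 0], 0], [[0, 0, 0], [-0.05, 0, 0], 0], [[0, 0, 0], [0, 0, 0], 0], [[0, 0, 0], [0, 0, 0], 0], [[0, 0, 0], [0, 0, 0], 0], [[0, 0, 0], [0, 0, 0], 0], [[0, 0, 0], [0, 0, 0], 0], [[0, 0, 0], [0, 0, 0], 0]]'

```text
time_s: 15.9
tool_pos: [544.9, 181.6, 162.8]
eef_rot: [[-0.956, -0.294, -0.001], [-0.294, 0.956, -0.0], [0.001, -0.0, -1.0]]
ft_force: [-3.9, -3.2, -0.4]
width: 27.4
grip_force: 59.9
```

```bash
python3 f.py
```

```text
bracket x,y -0.6506218034728777 1.3048222379966006 z 162.84150896943558 force bracket x,y,z -4.10825861157306 -1.5536881476422288 -0.38565519392035597 moment tool [ 0.1345672   0.93167871 -0.01913849]
```

send_rows --commands '[[[0, 0, 0], [-0.05, -0.03, 0], 0], [[0, 0, 0], [-0.05, -0.03, 0], 0], [[0, 0, 0], [-0.05, 0, 0], 0], [[0, 0, 0], [-0.05, 0, 0], 0], [[0, 0, 0], [0, 0, 0], 0], [[0, 0, 0], [0, 0, 0], 0], [[0, 0, 0], [0, 0, 0], 0], [[0, 0, 0], [0, 0, 0], 0], [[0, 0, 0], [0, 0, 0], 0], [[0, 0, 0], [0, 0, 0], 0]]'

```text
time_s: 17.3
tool_pos: [546.6, 181.8, 162.7]
eef_rot: [[-0.956, -0.294, -0.002], [-0.294, 0.956, 0.0], [0.002, 0.0, -1.0]]
ft_force: [-5.9, -1.3, 0.4]
width: 27.4
grip_force: 59.9
```

```bash
python3 f.py
```

```text
bracket x,y 0.9156284605932287 1.051346409589658 z 162.68599674726408 force bracket x,y,z -5.753487913191044 0.04228890568039523 -0.15092020031893497 moment tool [-0.10476727  1.25767832 -0.01010088]
```

send_rows --commands '[[[0, 0, 0], [-0.05, 0, 0], 0], [[0, 0, 0], [-0.05, 0, 0], 0], [[0, 0, 0], [-0.05, 0, 0], 0], [[0, 0, 0], [-0.05, 0, 0], 0], [[0, 0, 0], [-0.05, 0, 0], 0], [[0, 0, 0], [-0.05, 0, 0], 0], [[0, 0, 0], [0, 0, 0], 0], [[0, 0, 0], [0, 0, 0], 0], [[0, 0, 0], [0, 0, 0], 0], [[0, 0, 0], [0, 0, 0], 0]]'

```text
time_s: 18.7
tool_pos: [548.8, 182.5, 162.7]
eef_rot: [[-0.956, -0.294, -0.004], [-0.294, 0.956, -0.001], [0.004, 0.0, -1.0]]
ft_force: [-7.9, -2.0, 0.8]
width: 27.5
grip_force: 59.9
```

```bash
python3 f.py
```

```text
bracket x,y 2.854426393233887 1.0583033501811612 z 162.6627771782573 force bracket x,y,z -7.956313978071284 0.1549756691447479 1.1230819619060013 moment tool [-0.088186    1.8320028  -0.04504229]
```

send_rows --commands '[[[0, 0, 0], [-0.05, 0, 0], 0], [[0, 0, 0], [-0.05, 0, 0], 0], [[0, 0, 0], [-0.05, 0, 0], 0], [[0, 0, 0], [-0.04, 0, 0], 0], [[0, 0, 0], [0, 0, 0], 0], [[0, 0, 0], [0, 0, 0], 0], [[0, 0, 0], [0, 0, 0], 0], [[0, 0, 0], [0, 0, 0], 0], [[0, 0, 0], [0, 0, 0], 0], [[0, 0, 0], [0, 0, 0], 0]]'

```text
time_s: 20.1
tool_pos: [550.2, 182.9, 162.7]
eef_rot: [[-0.956, -0.294, -0.005], [-0.294, 0.956, -0.001], [0.005, 0.0, -1.0]]
ft_force: [-9.2, -2.7, 2.9]
width: 27.5
grip_force: 59.9
```

```bash
python3 f.py
python3 - <<'E'
from h import *
p=r.read_state()["tool_pos"];c=r.read_camera("wrist");S=r.read_camera("scene");f=lambda c,x,y,w:cv2.resize(c["image"][y:y+w,x:x+w,::-1],(400,400),interpolation=cv2.INTER_CUBIC)
a,b=proj(S,[548,182,110]).astype(int)
for h in(39,10,-6,-100,-120,-154):
  q=[p[0],p[1],p[2]+h];print(h,"scene crop",(proj(S,q)-[a-35,b-35])*400/70,"wrist crop",(proj(c,q)-[250,150])*400/150)
cv2.imwrite("pics/w6.png",np.hstack([f(c,250,150,150),f(S,a-35,b-35,70)]))
E
```

```text
bracket x,y 4.114787054723845 1.0708016611010729 z 162.6777209801816 force bracket x,y,z -9.94107033856177 0.31455985697663724 2.61087665399647 moment tool [-0.10060209  2.18441273 -0.02666688]
39 scene crop [182.85714286  58.28571429] wrist crop [206.13333333 313.6       ]
10 scene crop [187.42857143 105.71428571] wrist crop [205.06666667 251.46666667]
-6 scene crop [189.71428571 130.85714286] wrist crop [204.53333333 225.06666667]
-100 scene crop [202.28571429 265.71428571] wrist crop [202.93333333 127.46666667]
-120 scene crop [204.57142857 292.        ] wrist crop [202.66666667 114.13333333]
-154 scene crop [208.57142857 334.85714286] wrist crop [202.4  95.2]
```

View pics/w6.png

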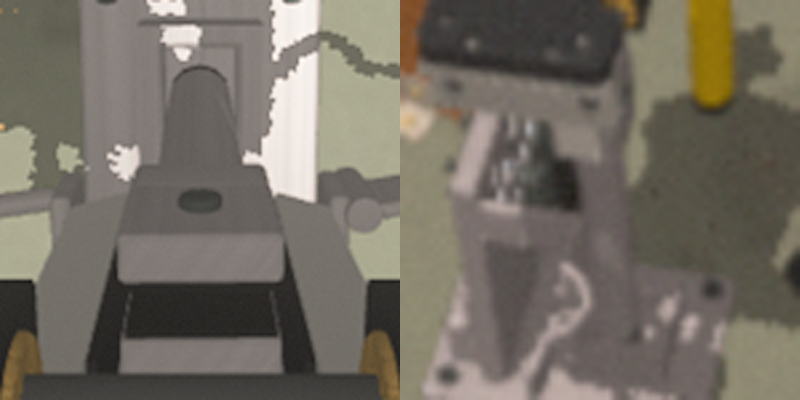

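The last look shows the foot's front edge at wrist (200,70), against 68 expected for a plumb post. The post's edges in the scene half also fit an upright axis. The push is about 10 N, so I'll hold.

send_rows --commands '[[[0, 0, 0], [0, 0, 0], 0], [[0, 0, 0], [0, 0, 0], 0], [[0, 0, 0], [0, 0, 0], 0], [[0, 0, 0], [0, 0, 0], 0], [[0, 0, 0], [0, 0, 0], 0], [[0, 0, 0], [0, 0, 0], 0], [[0, 0, 0], [0, 0, 0], 0], [[0, 0, 0], [0, 0, 0], 0], [[0, 0, 0], [0, 0, 0], 0], [[0, 0, 0], [0, 0, 0], 0]]'

```text
time_s: 21.6
tool_pos: [550.2, 182.9, 162.7]
eef_rot: [[-0.956, -0.294, -0.005], [-0.294, 0.956, -0.001], [0.005, 0.0, -1.0]]
ft_force: [-9.3, -3.4, 3.0]
width: 27.6
grip_force: 59.9
```

send_rows --commands '[[[0, 0, 0], [0, 0, 0], 0], [[0, 0, 0], [0, 0, 0], 0], [[0, 0, 0], [0, 0, 0], 0], [[0, 0, 0], [0, 0, 0], 0], [[0, 0, 0], [0, 0, 0], 0], [[0, 0, 0], [0, 0, 0], 0], [[0, 0, 0], [0, 0, 0], 0], [[0, 0, 0], [0, 0, 0], 0], [[0, 0, 0], [0, 0, 0], 0], [[0, 0, 0], [0, 0, 0], 0]]'

```text
time_s: 22.85
tool_pos: [550.2, 182.9, 162.7]
eef_rot: [[-0.956, -0.294, -0.005], [-0.294, 0.956, -0.001], [0.005, 0.0, -1.0]]
ft_force: [-9.4, -3.5, 2.9]
width: 27.4
grip_force: 59.9
```

```bash
python3 f.py
```

```text
bracket x,y 4.1152985402854245 1.080357400922327 z 162.67443256209341 force bracket x,y,z -9.896344569899448 -0.1750233135020757 2.6947529543472886 moment tool [-0.06722349  2.19474859 -0.00558191]
```

The push is steady at about 9.9 N and has been held well over two seconds. Handing in.

```bash
python3 -c "
from workcell import r
print(r.close_job())"
```

```text
the job is handed in; nothing more can be done
None
```

The tall post stands upright in the bracket's socket, slot parallel to the back column, still gripped and pressed into the V jaw at a steady push of about 10 N, held for over two seconds; the job is handed in at about 23 s, and no verdict came back.

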